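# Make up the fitting kit and the gluing kit

### The arm

A 7-joint arm with a two-finger parallel gripper is mounted at the origin on the work surface; the furniture and walls round the work are solid. World frame = base frame: x ahead of the robot, y to its left, z up, the work surface at z = 0. Lengths are in mm, angles in rad, forces in N, time in s.
With the tool pointing down it reaches from about 350 to 900 mm from the base axis. Payload 7.2 kg.
Tool frame: the origin (TCP) lies between the finger pads; the fingertips stand env.tcp_to_tips ahead of it and the grasp point (between the pads) lies 8 mm behind it (env.tcp_to_tips is the distance from the TCP to the fingertips, in mm); z points along the fingers, y is the line along which they close (so a half turn about z gives the same grasp; the last joint's range is limited). The gripper opens to 88 mm and grips with 3 to 60 N. Pads are 20 mm wide; open, the fingers measure 115 mm over their backs; the gripper's body (75 mm by 178 mm) begins 61 mm behind the grasp point.
Start: joints at [-1.315, 0.411, -0.013, 1.596, 0.006, 1.134, -0.082], TCP at [198.866, 592.521, 233.653] pointing down, gripper open.
Joint ranges: [-2.95, 2.95], [-0.29, 1.99], [-1.47, 1.44], [0.14, 2.54], [-1.03, 4.17], [0.13, 1.85], [-2.86, 2.86]. Speed limits (rad/s): [2.39, 2.39, 3.01, 3.01, 3.14, 3.14, 3.14].

### API

Orientations are given as a 3x3 rotation matrix whose columns are the frame's x, y, z axes.
In Python, from plant import env gives the robot as it stands.
- The arm moves only by the tool servo_tool, never from a script. Its argument "rows" is a list of rows, each a list of 5 numbers: the shift along the world's x, y, z in cm, then the turn about the world's z in rad, then the opening in per cent of the stroke, from 0 (shut) to 100 (fully open). In form: [[tx, ty, tz, twist, claw], ...]. A call has 1 to 20 rows; each row is the pose to reach, as a shift and turn from the pose commanded when the call began; what a row does not reach only later rows make up. A row lasts 1/8 s, in which the tool goes at most 62.5 mm and 10.7 degrees, less where a joint would pass 70% of its speed; a pose out of reach is approached as far as the arm can. A call with a gripper value outside its range is refused whole. The fingers move at their own pace and stop on an object; "newtons" is the grip in N (left out, the last holds). Time passes only in rows, so rows that repeat a pose let the fingers close. It gives the time, the measured TCP pose, the force, the opening and the grip force at its end, in the units of the state.
- env.observe(): the state, without advancing time (a new reading comes with each control period).
- env.capture(name): name is "scene" or "top" or "wrist"; returns (picture, depth): 400x640x3 uint8, red, green, blue; 400x640 float32, mm along the optical axis (not along the pixel's ray), 0 where there is no reading.
- env.calibration(name): a dict with "K" (3x3 intrinsics, pixels), "D" ([k1, k2, p1, p2, k3] as OpenCV has them; the pictures are not rectified), "camera_from_world" (4x4, takes a point from world to camera coordinates). Camera axes: x right, y down, z forward; pixel columns grow to the right and rows downward; lengths in mm; the calibration is good to about 2 mm. A picture is of the moment at which its call begins: read the wrist's pose just before it. calibration takes no time and is no camera call; for the wrist camera it gives the pose at the moment of the call.
- env.sign_off(): hands the job in; it is judged then, once.
The state is a dict: "clock": time; "joint_positions": joint angles; "dq": joint speeds; "tau": joint torques, N m; "tcp_pos": TCP position; "eef_rot": TCP orientation; "wrist_force": force on the tool from outside, world axes, zero at the start; "moment": the same for the moment, N m; "gripper_width": opening from 0.0 (shut) to 1.0 (fully open); "finger_force": force on a finger pad.
Only numpy, scipy, OpenCV 4.12 (cv2) and the standard library are available. Lean on these libraries where they do the work, as an engineer would, in place of code of your own. Each camera call takes 0.05 s, during which the arm holds its last target. There are 200 camera calls.

### The job

Make up two kits from the stock on the bench: the squat screw tin, the block of punches and the small wooden drilling jig go into the three-bay tray (from right to left as the robot sees it: tin in the longest bay, punches in the middle, jig in the shortest), and the tall black-lidded pot and the cork sanding block go into the two-bay tray (pot in the short bay, cork in the long one). Set each thing down the same way up as it stands now, flat on the floor of its bay, and leave the oil bottle and the dial gauge where they are.

Things in the scene. Friction and masses are not known exactly. Their poses are not given: they have to be found in the camera images.
- screw_tin_mid (a point): Squat round white tin with a flat lid, 51 mm across and 42 mm high; for the fitting kit. The point is its centre, 21 mm above its underside. It stands upright at the start and its z axis points up.
- punch_block_mid (a point): Drilled wooden block with three punches standing in it; for the fitting kit. The wooden block is 36 mm (its x) by 60 mm (its y) by 26 mm high; the punches rise to 65 mm above its underside, so take it by the wooden sides. The point is the centre of the wooden block, 13 mm above its underside. It stands upright at the start and its z axis points up.
- drill_jig_mid (a point): Small low wooden drilling jig, a block with a bore and a curved notch, 52 mm (its x) by 34 mm (its y) by 15 mm high; for the fitting kit. The point is its centre, 7.5 mm above its underside. It stands upright at the start and its z axis points up.
- paste_pot_mid (a point): Tall round white pot with a black screw lid, 45 mm across and 57 mm high; for the gluing kit. The point is its centre, 28.5 mm above its underside. It stands upright at the start and its z axis points up.
- cork_block_mid (a point): Brown cork sanding block, 50 mm (its x) by 90 mm (its y) by 28 mm high; for the gluing kit. The point is its centre, 14 mm above its underside. It stands upright at the start and its z axis points up.
- three_bay_tray: Low wooden tray fixed to the table, 192 (its y) x 84 mm (its x), for the fitting kit. Origin: centre of underside. Rim and dividers 3 mm thick, 8 mm high; bay floors 3 mm above the table. Three bays, each 78 mm across (x, centred): 68 mm long at y = -59 mm (tin), 58 mm at y = +7 mm (punch block; fits only with its 60 mm side across the tray), 54 mm at y = +66 mm (jig, 52 mm side across).
- two_bay_tray: Low wooden tray fixed to the table, 181 (its y) x 84 mm (its x), for the gluing kit. Origin: centre of underside. Rim and divider 3 mm thick, 8 mm high; bay floors 3 mm above the table. Two bays, each 78 mm across (x, centred): 64 mm long at y = -55.5 mm (pot), 108 mm at y = +33.5 mm (cork block; fits only with its 90 mm side along the tray).
- oil_bottle_mid (a point): Bystander, not to be disturbed: loose squeeze bottle with a long nozzle, 39 mm across, 128 mm high in all. The point is the middle of its body, 42 mm above the table.
- dial_gauge_mid (a point): Bystander, not to be disturbed: loose dial gauge lying on its back, 101 mm (its x) by 57 mm (its y) by 22 mm high, the stem pointing to its -x. The point is 11 mm above the table near the middle.
Things that resemble listed ones, but are neither listed nor needed, are in the scene too. Leave any orange look-alike of the part that bears screw_tin_mid alone.

How it is judged:
By the outcome, as a careful person would: the job done as asked, in the order asked, and still so for the second after the job is handed in, with the robot touching nothing.
It also fails if it takes over 128 s, if anything falls off the work surface, if the arm or the gripper's body presses on something with over 40 N, if the wrist force passes 120 N, or if a joint passes its speed limit or range.

## Working session

There is one attempt and no reset: what is moved stays moved. The work goes in short steps, Python scripts to look and compute and a tool call to move; the robot and the scene stay as the last step left them, time stands still between calls to the robot, and variables do not carry over. Pictures are saved under pics/ and viewed, at most 16 in all, crops included, and the job is handed in when it is done.

Besides the shell and the picture viewer there is one more tool, called after "Call:" as name([rows], argument=value, ...), one row to a line, values as JSON. servo_tool: Moves the arm, as the interface text tells. Its arguments: {"type":"object","properties":{"rows":{"type":"array","items":{"type":"array","items":{"type":"number"}}},"newtons":{"type":"number"}},"required":["rows"]}

```bash
ls; mkdir -p pics
python3 - <<'E'
from plant import env
import cv2,numpy as np
print(env.tcp_to_tips, env.observe())
for n in ("scene","top"):
    p,d=env.capture(n); np.savez(f"pics/{n}0.npz",p=p,d=d)
    cv2.imwrite(f"pics/{n}0.png",p[:,:,::-1]); c=env.calibration(n); print(n,c)
E
```

```text
pics
11.0 {'clock': 0.0, 'joint_positions': array([-1.31517416,  0.4118968 , -0.01270243,  1.59703865,  0.00560233,
        1.1343008 , -0.08223694]), 'dq': array([-0.00093467, -0.00037962, -0.00069718,  0.00093237,  0.00066154,
        0.00042827, -0.00022805]), 'tau': array([-1.10772646e-03, -5.87950659e+01,  6.41364846e-01, -2.91062790e+01,
       -5.37733140e-02,  1.84657745e-02,  1.58904595e-04]), 'tcp_pos': array([198.75977691, 592.03749559, 232.81326309]), 'eef_rot': array([[-9.48019777e-01,  3.18211165e-01, -3.96421882e-04],
       [ 3.18211389e-01,  9.48018504e-01, -1.55835561e-03],
       [-1.20070875e-04, -1.60349790e-03, -9.99998707e-01]]), 'wrist_force': array([ 0.54240074, -0.30404687,  0.46249772]), 'moment': array([ 0.06755033,  0.01007367, -0.00980861]), 'finger_force': 0.0, 'gripper_width': 1.0021202398873135}
scene {'K': array([[422.71175309,   0.        , 323.02804076],
       [  0.        , 422.71175309, 201.27825985],
       [  0.        ,   0.        ,   1.        ]]), 'D': array([-0.10557684,  0.        ,  0.        ,  0.        ,  0.        ]), 'camera_from_w
[... 255 characters left out ...]
e+02],
       [ 0.00000000e+00,  0.00000000e+00,  0.00000000e+00,
         1.00000000e+00]])}
top {'K': array([[389.83898295,   0.        , 324.85039872],
       [  0.        , 389.83898295, 195.22234029],
       [  0.        ,   0.        ,   1.        ]]), 'D': array([-0.07591256,  0.        ,  0.        ,  0.        ,  0.        ]), 'camera_from_world': array([[ 1.09879995e-02, -9.99937750e-01, -1.93926691e-03,
        -2.68343360e+01],
       [-9.92123610e-01, -1.06600808e-02, -1.24808272e-01,
         4.90065016e+02],
       [ 1.24779830e-01,  3.29538572e-03, -9.92178983e-01,
         8.79422973e+02],
       [ 0.00000000e+00,  0.00000000e+00,  0.00000000e+00,
         1.00000000e+00]])}
```

View pics/top0.png

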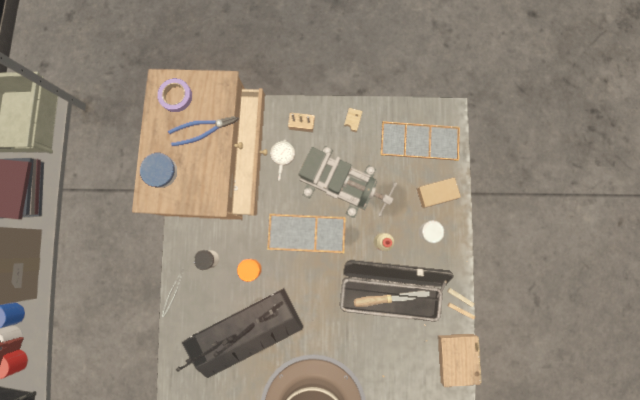

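View pics/scene0.png

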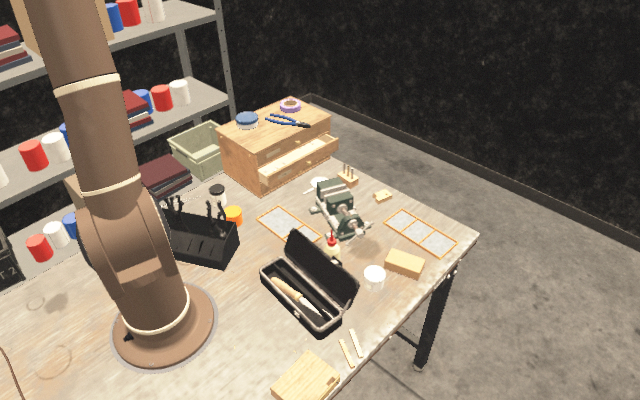

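The top view shows the three-bay tray at (420,140) and the two-bay tray at (306,233). The stock is at: tin (433,231), cork (440,192), jig (353,119), punches (301,121), pot (205,260). Bystanders: gauge (282,153), bottle (386,241), orange look-alike (248,270), and a vise in the middle at (340,180).

```bash
cat > h.py <<'E'
import cv2,numpy as np
from plant import env
def cal(n):
    c=env.calibration(n); return c["K"],c["D"],c["camera_from_world"]
def plane(px,z,K,D,T):
    u=cv2.undistortPoints(np.float64(px).reshape(-1,1,2),K,D).reshape(-1,2)
    d=np.c_[u,np.ones(len(u))]@T[:3,:3]; o=-T[:3,:3].T@T[:3,3]
    return (o+d*((z-o[2])/d[:,2])[:,None])[:,:2]
def cloud(d,K,D,T):
    v,u=np.mgrid[:d.shape[0],:d.shape[1]]
    n=cv2.undistortPoints(np.float64(np.c_[u.ravel(),v.ravel()]).reshape(-1,1,2),K,D).reshape(-1,2)
    P=np.c_[n,np.ones(len(n))]*d.reshape(-1,1)
    return ((P-T[:3,3])@T[:3,:3]).reshape(*d.shape,3)
def rect(mask,z,K,D,T):
    "largest contour of mask on plane z: centre, sizes, angle of long side (rad)"
    c=max(cv2.findContours(mask.astype(np.uint8),cv2.RETR_EXTERNAL,cv2.CHAIN_APPROX_NONE)[0],key=cv2.contourArea)
    w=plane(c.reshape(-1,2),z,K,D,T).astype(np.float32)
    (cx,cy),(a,b),_=r=cv2.minAreaRect(w); p=cv2.boxPoints(r); e=p[1]-p[0],p[2]-p[1]
    l=max(e,key=np.linalg.norm); ang=np.arctan2(l[1],l[0])%np.pi
    return np.round([cx,cy,max(a,b),min(a,b)],1),round(float(ang),3)
E
python3 - <<'E'
from h import *
z=np.load("pics/top0.npz"); p,d=z["p"],z["d"]; C=cal("top"); W=cloud(d,*C); H=W[...,2]; H[d==0]=0
hsv=cv2.cvtColor(p,cv2.COLOR_RGB2HSV)
def roi(u0,v0,u1,v1):
    m=np.zeros(d.shape,bool); m[v0:v1,u0:u1]=1; return m
print("table z",np.median(H[320:360,340:420]), np.median(H[100:115,400:460]))
objs=dict(tin=((415,215,450,250),42),cork=((412,172,466,212),28),jig=((340,103,366,134),15),punch=((284,108,320,135),26),pot=((190,245,222,275),57),bottle=((374,228,398,255),84),gauge=((265,135,300,182),22),vise=((295,140,402,218),80),toolbox=((336,256,456,324),60),rack=((176,286,304,378),60),orange=((232,255,264,285),42),chest=((136,66,268,220),150))
for k,(r,zz) in objs.items():
    m=roi(*r)&(H>(6 if zz<30 else 12))
    pts=W[m]; print(k,"maxz %.0f p90 %.0f"%(pts[:,2].max(),np.percentile(pts[:,2],90)),"x %.0f..%.0f y %.0f..%.0f"%(*np.percentile(pts[:,0],[1,99]),*np.percentile(pts[:,1],[1,99])),rect(m,zz,*C))
for k,r in dict(t3=(372,112,468,168),t2=(260,206,354,260)).items():
    m=roi(*r)&(hsv[...,1]>90)&(hsv[...,0]<25)
    print(k,m.sum(),rect(m,8,*C), "height",np.percentile(H[m],[10,50,90]))
for k,(r,zz) in objs.items():
    u,v=(r[0]+r[2])//2,(r[1]+r[3])//2; print(k,hsv[v,u])
big=np.hstack([cv2.resize(p[100:260,180:340],None,fx=2.4,fy=2.4),cv2.resize(p[100:260,320:480],None,fx=2.4,fy=2.4)])
cv2.imwrite("pics/crop.png",big[:,:,::-1])
E
```

```text
table z -1.4800977497489352 -1.7599026184904925
tin maxz 45 p90 42 x 386..430 y -292..-246 (array([ 406.9, -267.4,   53.2,   47.7]), 2.033)
cork maxz 32 p90 29 x 469..533 y -338..-245 (array([ 500.3, -289.2,   94.2,   50.7]), 1.854)
jig maxz 17 p90 15 x 653..708 y -106..-68 (array([680. , -86.2,  54.8,  33.6]), 2.877)
punch maxz 66 p90 38 x 652..692 y 9..69 (array([669.2,  39.3,  61.1,  41.2]), 1.45)
pot maxz 60 p90 57 x 318..360 y 230..271 (array([338.9, 244.5,  52.5,  42.3]), 1.591)
bottle maxz 129 p90 92 x 365..401 y -174..-137 (array([ 382.8, -150.1,   41.5,   34.5]), 1.579)
gauge maxz 92 p90 23 x 531..624 y 40..112 (array([577.7,  77.5,  90.4,  56.1]), 0.321)
vise maxz 83 p90 79 x 455..589 y -172..33 (array([515. , -69.9, 214.8,  95.4]), 1.103)
toolbox maxz 119 p90 106 x 211..340 y -291..-61 (array([ 276.3, -181.8,  245.6,  117.7]), 1.46)
rack maxz 167 p90 119 x 76..268 y 31..280 (array([168.3, 173.9, 292.7, 101.9]), 2.058)
orange maxz 44 p90 42 x 294..341 y 126..175 (array([316.4, 149.5,  52.5,  49.3]), 1.589)
chest maxz 195 p90 174 x 434..734 y 124..360 (array([585.5, 234. , 317.4, 272.7]), 3.112)
t3 421 (array([ 630.8, -253.6,  191.8,   85.8]), 1.514) height [1.54087734 5.42204293 8.12374999]
t2 381 (array([402.7,  21.6, 181.9,  84.5]), 1.537) height [-0.48266113  5.68300813  8.38368067]
tin [ 25  19 246]
cork [ 17  85 221]
jig [ 19  80 234]
punch [ 18  88 189]
pot [ 17  39 105]
bottle [  4 146 173]
gauge [ 24  25 247]
vise [ 19  34 190]
toolbox [16 39 97]
rack [13 39 92]
orange [ 17 170 255]
chest [ 15  87 206]
```

View pics/crop.png

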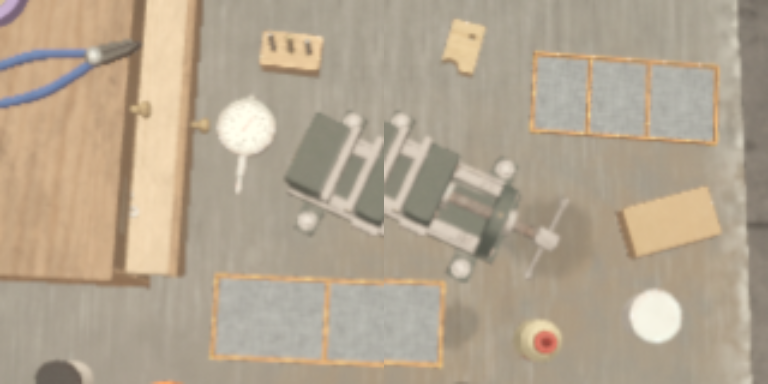

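The crop shows the three-bay tray with its longest bay at the right, the two-bay tray with its short bay at the right, and the jig's notch in its near short end. I'll refine the centres from the top faces only.

Run:
```python
from h import *
z=np.load("pics/top0.npz"); p,d=z["p"],z["d"]; C=cal("top"); W=cloud(d,*C); H=W[...,2]+1.6; H[d==0]=0
objs=dict(tin=((415,215,450,250),42),cork=((412,172,466,212),28),jig=((340,103,366,134),15),punch=((284,108,320,135),26),pot=((190,245,222,275),57))
for k,(r,zz) in objs.items():
    m=np.zeros(d.shape,bool); m[r[1]:r[3],r[0]:r[2]]=1
    m&=(H>zz-7)&(H<zz+(6 if k!="punch" else 60))
    m=cv2.morphologyEx(m.astype(np.uint8),cv2.MORPH_OPEN,np.ones((3,3)))
    P=W[m>0]; a=cv2.minAreaRect(P[abs(P[:,2]-zz+1.6)<6][:,:2].astype(np.float32))
    print(k,m.sum(),rect(m,zz,*C),"cloud",np.round(a[0],1),np.round(a[1],1),round(a[2],1))
b=np.array([376,0]);
```

```text
tin 362 (array([ 408.9, -269.2,   48. ,   46.6]), 2.346) cloud [ 408.8 -269.7] [47.  48.2] 44.3
cork 793 (array([ 501. , -291.2,   90. ,   50.3]), 1.851) cloud [ 501.6 -292.6] [50.5 90.3] 16.3
jig 257 (array([680. , -86.2,  54.8,  33.6]), 2.872) cloud [681.8 -86.6] [33.8 53.8] 74.5
punch 384 (array([670.9,  39.2,  60.6,  38.3]), 1.477) cloud [672.4  39.5] [60.3 37.2] 84.2
pot 315 (array([338.8, 249. ,  43.5,  42.3]), 1.591) cloud [338.2 250.2] [42.1 43.4] 47.7
```

Call:
servo_tool([
  [5, -6, 3, 0, 100],
  [10, -12, 5, 0, 100],
])

```text
clock: 0.35
tcp_pos: [275.1, 500.6, 272.9]
eef_rot: [[-0.949, 0.316, -0.0], [0.316, 0.949, -0.001], [-0.0, -0.001, -1.0]]
wrist_force: [1.1, 0.9, 0.1]
gripper_width: 1.0
finger_force: 0.0
```

Call:
servo_tool([
  [3.5, -5, 1, 0, 85],
  [7, -10, 1, 0, 85],
  [10.5, -15, 1, 0, 85],
  [14, -20, 1, 0, 85],
  [17, -25, 1, 0, 85],
  [19, -30, 1, 0, 85],
  [20, -35.5, 1, 0, 85],
  [21, -41, 1, 0, 85],
  [21, -46.5, 1, 0, 85],
  [21, -52, 1, 0, 85],
  [20, -57, 0, 0, 85],
  [18.5, -62, 0, 0, 85],
  [17, -67, -1, 0, 85],
  [15, -72, -2, 0, 85],
  [14, -76, -4, 0, 85],
  [13.4, -77, -8, 0, 85],
  [13.4, -77, -10, 0, 85],
  [13.4, -77, -10, 0, 85],
  [13.4, -77, -10, 0, 85],
])

```text
clock: 2.72
tcp_pos: [409.2, -268.6, 173.7]
eef_rot: [[-0.948, 0.318, 0.001], [0.318, 0.948, -0.0], [-0.001, -0.0, -1.0]]
wrist_force: [0.2, -0.4, -0.2]
gripper_width: 0.85
finger_force: 0.0
```

```bash
cat > w.py <<'E'
from h import *
def look(tag):
    s=env.observe(); C=cal("wrist"); p,d=env.capture("wrist")
    W=cloud(d,*C); W[d==0]=np.nan
    cv2.imwrite(f"pics/{tag}.png",p[:,:,::-1]); print(np.round(s["tcp_pos"],1),round(s["clock"],2),np.round(s["joint_positions"],2),"yaw",round(np.arctan2(s["eef_rot"][1,1],s["eef_rot"][0,1]),3))
    return s,C,p,d,W
def top(W,zlo,zhi,c,r):
    "minAreaRect of cloud points between heights, near c"
    m=(W[...,2]>zlo)&(W[...,2]<zhi)&(np.hypot(W[...,0]-c[0],W[...,1]-c[1])<r)
    m=cv2.morphologyEx(m.astype(np.uint8),cv2.MORPH_OPEN,np.ones((3,3)))>0
    P=W[m]; 
    if len(P)<20: return "none",len(P)
    q=cv2.minAreaRect(P[:,:2].astype(np.float32)); return np.round(q[0],1),np.round(q[1],1),round(q[2],1),"z",round(float(np.median(P[:,2])),1)
E
python3 - <<'E'
from w import *
s,C,p,d,W=look("w1"); print(top(W,35,50,(408,-269),50))
E
```

```text
[ 409.2 -268.6  173.7] 2.73 [-0.01  0.27  0.6   2.02 -0.19  0.91  1.93] yaw 1.247
(array([ 409., -271.]), array([50.1, 49.8]), 69.8, 'z', 41.9)
```

View pics/w1.png

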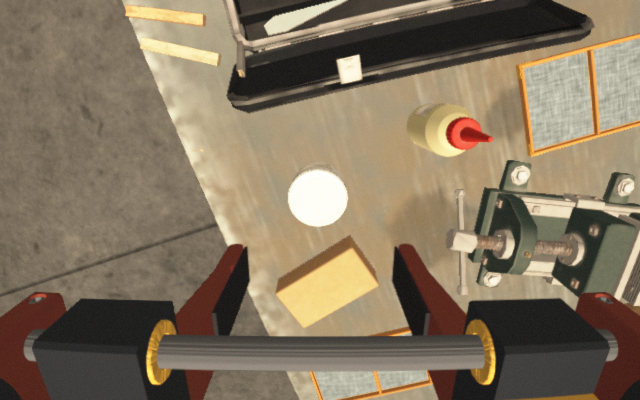

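The wrist view shows the tin at (318,198), measured at (409,-271), right below the gripper. The bottle at (450,130) and toolbox are clear.

Call:
servo_tool([
  [0, -0.2, -5, 0, 85],
  [0, -0.2, -10, 0, 85],
  [0, -0.2, -13, 0, 85],
  [0, -0.2, -14.8, 0, 85],
  [0, -0.2, -14.8, 0, 85],
  [0, -0.2, -14.8, 0, 50],
  [0, -0.2, -14.8, 0, 50],
  [0, -0.2, -14.8, 0, 50],
  [0, -0.2, -14.8, 0, 50],
  [0, -0.2, -13, 0, 50],
  [0, -0.2, -9, 0, 50],
  [0, -0.2, -4, 0, 50],
  [0, -0.2, -2, 0, 50],
  [0, -0.2, -2, 0, 50],
], newtons=20)

```text
clock: 4.53
tcp_pos: [409.6, -270.7, 154.3]
eef_rot: [[-0.948, 0.318, 0.003], [0.318, 0.948, -0.001], [-0.003, 0.0, -1.0]]
wrist_force: [-0.3, 1.2, -0.9]
gripper_width: 0.556
finger_force: 20.0
```

Call:
servo_tool([
  [5, -1, 1, 0, 50],
  [10, -2, 1.5, 0, 50],
  [15, -3, 1.5, 0, 50],
  [19, -4, 1.5, 0, 50],
  [21.8, -4.2, 1.5, 0, 50],
  [21.8, -4.2, 1.5, 0, 50],
  [21.8, -4.2, 1.5, 0, 50],
])

```text
clock: 5.4
tcp_pos: [625.1, -312.6, 166.4]
eef_rot: [[-0.948, 0.319, -0.003], [0.319, 0.948, 0.001], [0.003, -0.0, -1.0]]
wrist_force: [-0.1, -0.1, -1.7]
gripper_width: 0.561
finger_force: 20.0
```

```bash
cat >> w.py <<'E'
def tray(p,C,c,sz,r=140):
    "orange rim pixels -> plane z=8 -> points near c"
    hsv=cv2.cvtColor(p,cv2.COLOR_RGB2HSV); m=(hsv[...,1]>140)&(hsv[...,0]>8)&(hsv[...,0]<24)&(hsv[...,2]>120)
    v,u=np.nonzero(m); P=plane(np.c_[u,v],8,*C); k=np.hypot(*(P-c).T)<r
    q=cv2.minAreaRect(P[k].astype(np.float32)); print(k.sum(),q); return P[k]
E
python3 - <<'E'
from w import *
s,C,p,d,W=look("w2"); P=tray(p,C,(630,-253),0)
E
```

```text
[ 625.1 -312.6  166.4] 5.4 [ 0.05  0.64  0.55  1.49 -0.36  1.11  1.92] yaw 1.246
3353 ((586.766357421875, -252.7049102783203), (192.5117950439453, 176.9596710205078), 86.36104583740234)
```

View pics/w2.png

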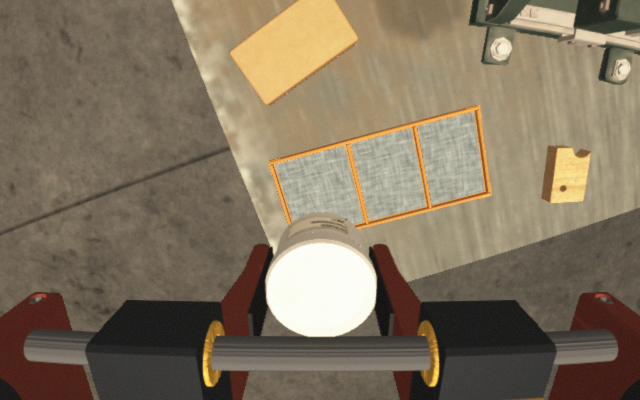

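The view shows the tin held, and the tray ahead with corners at (270,161), (479,107), (491,192), (288,224); the cork at (295,48) leaked into the mask.

Run:
```python
from h import *
C=cal("wrist"); P=plane([(270,161),(479,107),(491,192),(349,145),(414,126),(367,224),(429,208),(288,224)],8,*C); print(P.round(1))
print("ang near edge",np.arctan2(*(P[1]-P[0])[::-1]),"sz",np.linalg.norm(P[1]-P[0]),np.linalg.norm(P[2]-P[1]), "centre",(P[0]+P[2])/2)
```

```text
[[ 586.  -347.2]
 [ 598.8 -157.4]
 [ 678.7 -161.8]
 [ 595.  -275.8]
 [ 597.  -216.5]
 [ 671.8 -281.7]
 [ 675.2 -221.7]
 [ 647.8 -352.7]]
ang near edge 1.5030740520611183 sz 190.22454827887816 80.00710445051254 centre [ 632.35487796 -254.49806642]
```

Call:
servo_tool([
  [0, 0, -5, 0, 50],
  [0, 0, -9, 0, 50],
  [0, 0, -11, 0, 50],
  [0, 0, -11, 0, 50],
  [0, 0, -11, 0, 50],
])

```text
clock: 6.08
tcp_pos: [627.5, -313.3, 59.8]
eef_rot: [[-0.948, 0.318, 0.002], [0.318, 0.948, -0.001], [-0.002, -0.0, -1.0]]
wrist_force: [0.5, -0.5, -1.3]
gripper_width: 0.555
finger_force: 20.0
```

Call:
servo_tool([
  [0, 0, -1.5, 0, 50],
  [0, 0, -2.6, 0, 50],
  [0, 0, -3.1, 0, 50],
  [0, 0, -3.1, 0, 50],
  [0, 0, -3.1, 0, 50],
  [0, 0, -3.1, 0, 60],
  [0, 0, -3.1, 0, 70],
  [0, 0, -3.1, 0, 72],
  [0, 0, -1, 0, 72],
  [0, 0, 4, 0, 72],
  [0, 0, 10, 0, 72],
  [0.5, 5, 12, -0.17, 72],
  [1, 10, 12, -0.34, 72],
  [1.5, 15, 12, -0.51, 72],
  [2, 20, 12, -0.68, 72],
  [2.5, 25, 12, -0.85, 72],
  [3, 30, 12, -1.02, 72],
  [4, 34, 12, -1.19, 72],
  [4.5, 35.2, 12, -1.347, 72],
  [4.5, 35.2, 12, -1.347, 72],
])

```text
clock: 8.57
tcp_pos: [672.1, 41.2, 178.8]
eef_rot: [[0.096, 0.995, 0.001], [0.995, -0.096, -0.0], [0.0, 0.001, -1.0]]
wrist_force: [0.0, -0.3, -0.5]
gripper_width: 0.719
finger_force: 0.0
```

Call:
servo_tool([
  [0, 0, 0, 0, 72],
  [0, 0, 0, 0, 72],
])

```text
clock: 8.82
tcp_pos: [671.6, 37.9, 178.6]
eef_rot: [[0.1, 0.995, 0.001], [0.995, -0.1, 0.0], [0.0, 0.0, -1.0]]
wrist_force: [-0.7, 0.4, -0.6]
gripper_width: 0.717
finger_force: 0.0
```

Run:
```python
from w import *
s,C,p,d,W=look("w3"); print(top(W,19,33,(672,39),42)); print(top(W,9,20,(680,-86),40)); print(top(W,35,55,(628,-313),40))
```

```text
[671.6  37.9 178.6] 8.82 [-0.68  0.68  0.89  1.57 -0.57  1.16  0.23] yaw -0.1
(array([674.5,  37.4]), array([60. , 35.6]), 83.6, 'z', 26.4)
(array([683.6, -88.4]), array([36.1, 52.5]), 74.3, 'z', 15.1)
('none', 0)
```

View pics/w3.png

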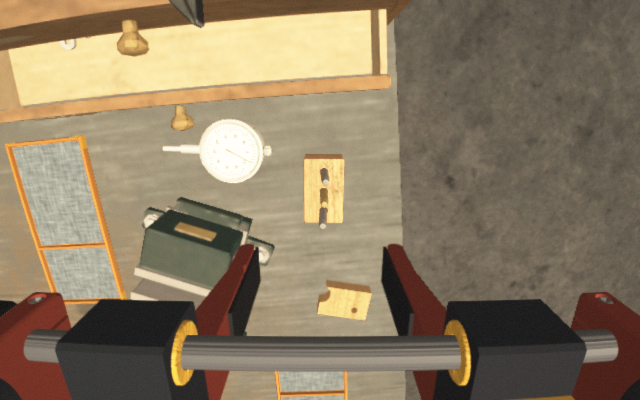

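The block is at (324,188) with punches upright; measured (674.5,37.4), long axis 83.6°. The gauge at (232,150) is clear of the fingers.

Call:
servo_tool([
  [0.3, 0, -5, -0.01, 66],
  [0.3, 0, -10, -0.01, 66],
  [0.3, 0, -14, -0.01, 66],
  [0.3, 0, -15.6, -0.01, 66],
  [0.3, 0, -15.6, -0.01, 66],
  [0.3, 0, -15.6, -0.01, 35],
  [0.3, 0, -15.6, -0.01, 30],
  [0.3, 0, -15.6, -0.01, 30],
  [0.3, 0, -15.6, -0.01, 30],
  [0.3, 0, -15.6, -0.01, 30],
  [0.3, 0, -14, 0, 30],
  [0.3, 0, -10, 0, 30],
  [0.3, 0, -5, 0, 30],
  [0.3, 0, -3, 0, 30],
  [0.3, 0, -3, 0, 30],
], newtons=25)

```text
clock: 10.75
tcp_pos: [675.2, 39.6, 149.1]
eef_rot: [[0.099, 0.995, 0.002], [0.995, -0.099, 0.001], [0.001, 0.002, -1.0]]
wrist_force: [0.2, -0.7, -3.7]
gripper_width: 0.408
finger_force: 25.0
```

Call:
servo_tool([
  [0, -2, 1, 0.15, 30],
  [-0.5, -5, 1, 0.32, 30],
  [-1, -9, 1, 0.5, 30],
  [-1.5, -13, 1, 0.68, 30],
  [-2, -17, 1, 0.86, 30],
  [-2.5, -20, 1, 1.04, 30],
  [-3, -23, 1, 1.22, 30],
  [-3.5, -26, 1, 1.4, 30],
  [-4, -28, 1, 1.55, 30],
  [-4.3, -28.7, 0, 1.608, 30],
  [-4.3, -28.7, -3, 1.608, 30],
  [-4.3, -28.7, -6, 1.608, 30],
  [-4.3, -28.7, -6, 1.608, 30],
  [-4.3, -28.7, -6, 1.608, 30],
])

```text
clock: 12.5
tcp_pos: [631.6, -247.5, 87.8]
eef_rot: [[-0.998, 0.063, -0.001], [0.063, 0.998, 0.0], [0.001, 0.0, -1.0]]
wrist_force: [-0.1, -0.4, -2.2]
gripper_width: 0.413
finger_force: 25.0
```

Run:
```python
from w import *
s,C,p,d,W=look("w4"); print(top(W,35,55,(628,-313),40))
```

```text
[ 631.6 -247.5   87.8] 12.5 [ 0.01  0.67  0.44  1.61 -0.34  0.93  2.08] yaw 1.508
(array([ 626.4, -311.7]), array([50.4, 50.6]), 11.8, 'z', 44.8)
```

View pics/w4.png

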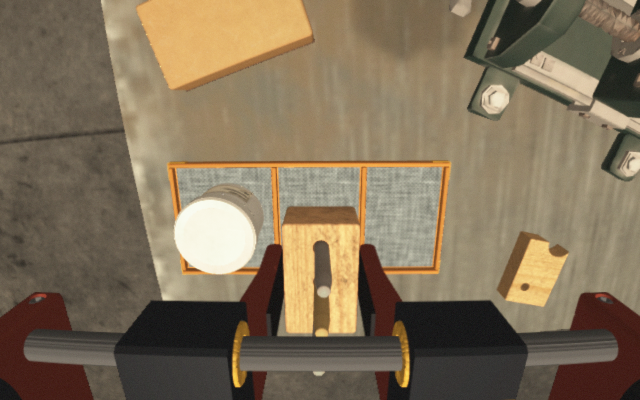

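The tin sits flat in the right bay (top at 45 mm) at (220,235). The punch block is squarely over the middle bay at (320,260).

Call:
servo_tool([
  [0, 0, -3, 0, 30],
  [0, 0, -5, 0, 30],
  [0, 0, -5.9, 0, 30],
  [0, 0, -6.2, 0, 30],
  [0, 0, -6.2, 0, 30],
  [0, 0, -6.2, 0, 30],
  [0, 0, -6.2, 0, 46],
  [0, 0, -6.2, 0, 50],
  [0, 0, -6.2, 0, 52],
  [0, 0, -4, 0, 52],
  [0, 0, 0, 0, 52],
  [0, 0, 5, 0, 52],
  [1, 4, 7, -0.1, 60],
  [3, 9, 7, -0.21, 68],
  [5, 14, 7, -0.21, 68],
  [5.2, 15.9, 6, -0.21, 68],
  [5.2, 15.9, 6, -0.21, 68],
  [5.2, 15.9, 6, -0.21, 68],
  [5.2, 15.9, 6, -0.21, 68],
])

```text
clock: 14.92
tcp_pos: [683.3, -91.2, 148.7]
eef_rot: [[-0.962, 0.272, 0.001], [0.272, 0.962, -0.001], [-0.001, -0.001, -1.0]]
wrist_force: [-0.5, 0.0, -0.2]
gripper_width: 0.679
finger_force: 0.0
```

Run:
```python
from w import *
s,C,p,d,W=look("w5"); print(top(W,9,22,(683,-88),36)); print(top(W,22,35,(632,-247),36))
```

```text
[683.3 -91.2 148.7] 14.93 [-0.27  0.64  0.51  1.54 -0.34  1.06  1.63] yaw 1.295
(array([683.4, -88.7]), array([34. , 52.3]), 74.6, 'z', 15.4)
(array([ 634.8, -247.5]), array([38.7, 60.2]), 86.6, 'z', 29.1)
```

View pics/w5.png

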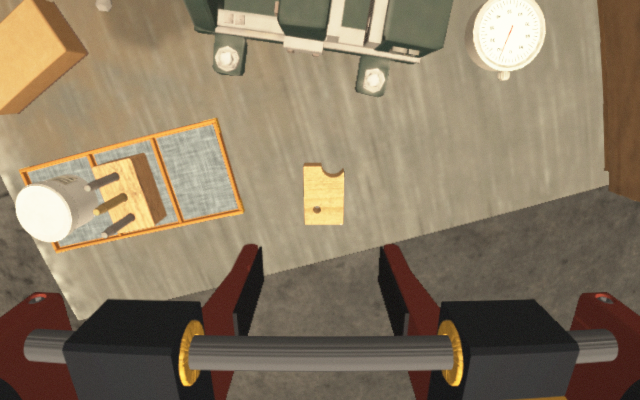

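Punches sit flat in the middle bay (block top 29 mm). The jig is at (324,195), measured (683.4,-88.7) and 74.6°.

Call:
servo_tool([
  [0, 0.2, -5, 0.005, 66],
  [0, 0.2, -10, 0.005, 66],
  [0, 0.2, -12, 0.005, 66],
  [0, 0.2, -13, 0.005, 66],
  [0, 0.2, -13, 0.005, 66],
  [0, 0.2, -13, 0.005, 66],
  [0, 0.2, -13, 0.005, 35],
  [0, 0.2, -13, 0.005, 28],
  [0, 0.2, -13, 0.005, 28],
  [0, 0.2, -13, 0.005, 28],
  [0, 0.2, -13, 0.005, 28],
  [0, 0.2, -12, 0.005, 28],
  [0, 0.2, -9, 0.005, 28],
  [0, 0.2, -6, 0.005, 28],
  [0, 0.2, -5, 0.005, 28],
  [0, 0.2, -5, 0.005, 28],
], newtons=20)

```text
clock: 16.98
tcp_pos: [683.9, -86.4, 98.4]
eef_rot: [[-0.964, 0.264, 0.001], [0.264, 0.964, 0.0], [-0.001, 0.0, -1.0]]
wrist_force: [-0.2, 0.4, -0.5]
gripper_width: 0.385
finger_force: 20.0
```

Call:
servo_tool([
  [-1, -3, 0, 0.08, 28],
  [-3, -6, 0, 0.15, 28],
  [-4.5, -9, 0, 0.206, 28],
  [-4.8, -10, -2, 0.206, 28],
  [-4.8, -10, -4, 0.206, 28],
  [-4.8, -10, -4, 0.206, 28],
  [-4.8, -10, -4, 0.206, 28],
  [-4.8, -10, -4, 0.206, 28],
])

```text
clock: 17.98
tcp_pos: [636.5, -185.8, 58.5]
eef_rot: [[-0.998, 0.061, 0.001], [0.061, 0.998, -0.0], [-0.001, -0.0, -1.0]]
wrist_force: [-0.8, 0.1, -0.1]
gripper_width: 0.384
finger_force: 20.0
```

Run:
```python
from w import *
s,C,p,d,W=look("w6"); print(plane([(0,0)],8,*C)); tray(p,C,(632,-254),0,105)
```

```text
[ 636.5 -185.8   58.5] 17.98 [-0.07  0.69  0.42  1.67 -0.35  0.86  2.  ] yaw 1.51
[[ 485.21613761 -358.07099   ]]
6976 ((663.1439819335938, -257.4440002441406), (191.97171020507812, 146.28158569335938), 86.56199645996094)
```

View pics/w6.png

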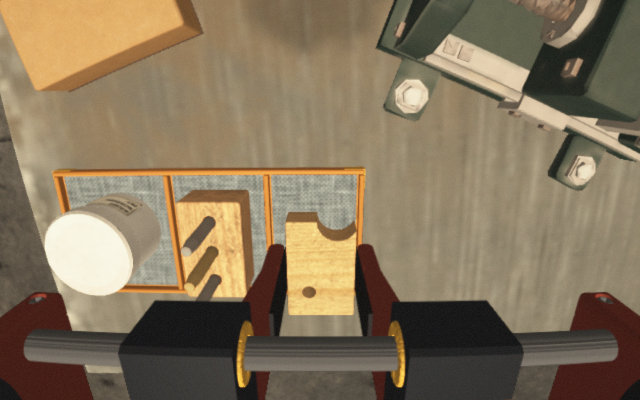

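Call:
servo_tool([
  [0, -0.2, -1.5, 0, 28],
  [0, -0.2, -3, 0, 28],
  [0, -0.2, -3.5, 0, 28],
  [0, -0.2, -3.7, 0, 28],
  [0, -0.2, -3.7, 0, 28],
  [0, -0.2, -3.7, 0, 28],
  [0, -0.2, -3.7, 0, 44],
  [0, -0.2, -3.7, 0, 50],
  [0, -0.2, -3.7, 0, 51],
  [0, -0.2, -2, 0, 51],
  [0, -0.2, 2, 0, 51],
  [0, -0.2, 6, 0, 51],
  [0, -0.2, 10, 0, 51],
  [0, -0.2, 12, 0, 51],
])

```text
clock: 19.77
tcp_pos: [636.6, -189.0, 181.5]
eef_rot: [[-0.998, 0.062, 0.004], [0.062, 0.998, -0.001], [-0.004, -0.0, -1.0]]
wrist_force: [-0.2, -0.4, -0.0]
gripper_width: 0.509
finger_force: 0.0
```

Run:
```python
from w import *
s,C,p,d,W=look("w7"); print(top(W,11,22,(635,-188),34))
```

```text
[ 636.6 -189.   181.5] 19.77 [-0.11  0.55  0.48  1.58 -0.28  1.08  1.95] yaw 1.509
(array([ 635.1, -188.3]), array([34. , 51.4]), 86.3, 'z', 18.4)
```

View pics/w7.png

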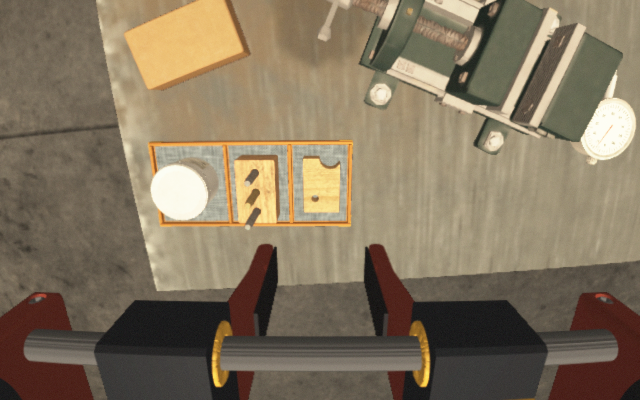

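All three fitting parts lie flat in their bays: tin (180,192), punches (257,190), jig (322,185, top 18 mm). Now the pot.

Call:
servo_tool([
  [-4, 4, 2, 0, 60],
  [-8, 8, 3, 0, 70],
  [-12, 12, 3, 0, 85],
  [-15, 16.5, 3, 0, 85],
  [-18, 21, 3, 0, 85],
  [-20, 25, 3, 0, 85],
  [-22, 29, 3, 0, 85],
  [-24, 33, 3, 0, 85],
  [-26, 37, 2, 0, 85],
  [-28, 41, 1, 0, 85],
  [-29.8, 43.9, 0, 0, 85],
  [-29.8, 43.9, -2, 0, 85],
  [-29.8, 43.9, -2, 0, 85],
  [-29.8, 43.9, -2, 0, 85],
  [-29.8, 43.9, -2, 0, 85],
])

```text
clock: 21.7
tcp_pos: [338.2, 250.4, 158.6]
eef_rot: [[-0.998, 0.063, 0.001], [0.063, 0.998, 0.001], [-0.001, 0.001, -1.0]]
wrist_force: [-0.3, -0.3, -0.7]
gripper_width: 0.852
finger_force: 0.0
```

Run:
```python
from w import *
s,C,p,d,W=look("w8"); print(top(W,50,64,(338,250),40)); print(top(W,36,50,(316,149),40))
```

```text
[338.2 250.4 158.6] 21.7 [-0.94  0.15  0.21  2.16 -0.04  0.83  0.8 ] yaw 1.508
(array([340.2, 249.6]), array([43.8, 44.9]), 87.2, 'z', 57.0)
(array([317.7, 151.1]), array([50.8, 50.8]), 58.2, 'z', 41.8)
```

View pics/w8.png

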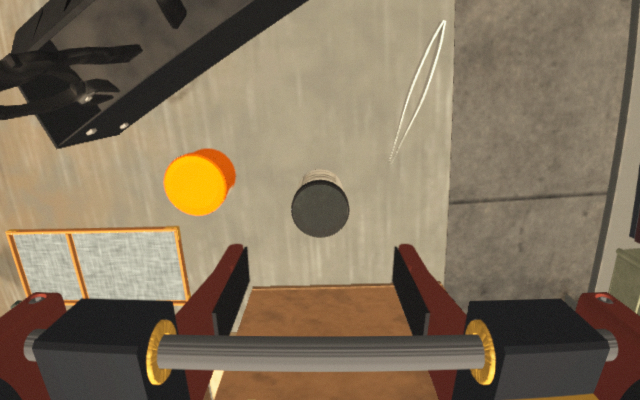

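The pot's black lid is at (320,208), measured (340.2,249.6). The orange look-alike at (198,182) is clear of the left finger.

Call:
servo_tool([
  [0.2, -0.1, -4, 0, 80],
  [0.2, -0.1, -9, 0, 80],
  [0.2, -0.1, -12, 0, 80],
  [0.2, -0.1, -13, 0, 80],
  [0.2, -0.1, -13, 0, 80],
  [0.2, -0.1, -13, 0, 50],
  [0.2, -0.1, -13, 0, 42],
  [0.2, -0.1, -13, 0, 42],
  [0.2, -0.1, -13, 0, 42],
  [0.2, -0.1, -13, 0, 42],
  [0.2, -0.1, -12, 0, 42],
  [0.2, -0.1, -8, 0, 42],
  [0.2, -0.1, -3, 0, 42],
  [0.2, -0.1, 0, 0, 42],
  [0.2, -0.1, 0, 0, 42],
], newtons=20)

```text
clock: 23.62
tcp_pos: [340.6, 250.3, 160.3]
eef_rot: [[-0.998, 0.062, 0.003], [0.062, 0.998, 0.004], [-0.003, 0.004, -1.0]]
wrist_force: [0.6, 0.3, -0.6]
gripper_width: 0.493
finger_force: 20.0
```

Run:
```python
from w import *
import cv2
s,C,p,d,W=look("w9"); P=tray(p,C,(403,22),0,100)
```

```text
[340.6 250.3 160.3] 23.62 [-0.95  0.15  0.23  2.16 -0.05  0.83  0.81] yaw 1.509
2404 ((403.17645263671875, 22.642669677734375), (183.67349243164062, 86.02513122558594), 87.85884094238281)
```

Call:
servo_tool([
  [3, -5, 1, 0, 42],
  [5.5, -10, 1, 0, 42],
  [7, -15, 1, 0, 42],
  [7.5, -20, 1, 0, 42],
  [7, -25, 1, 0, 42],
  [6, -28.3, 0, 0, 42],
  [6, -28.3, -4, 0, 42],
  [6, -28.3, -9, 0, 42],
  [6, -28.3, -9, 0, 42],
  [6, -28.3, -9, 0, 42],
  [6, -28.3, -9, 0, 42],
])

```text
clock: 25.05
tcp_pos: [400.8, -33.3, 69.5]
eef_rot: [[-0.998, 0.062, 0.003], [0.062, 0.998, 0.001], [-0.003, 0.001, -1.0]]
wrist_force: [-0.3, 0.2, -0.8]
gripper_width: 0.486
finger_force: 20.0
```

Run:
```python
from w import *
s,C,p,d,W=look("w10")
```

```text
[400.8 -33.3  69.5] 25.05 [-0.41  0.3   0.44  2.3  -0.23  0.58  1.72] yaw 1.509
```

View pics/w10.png

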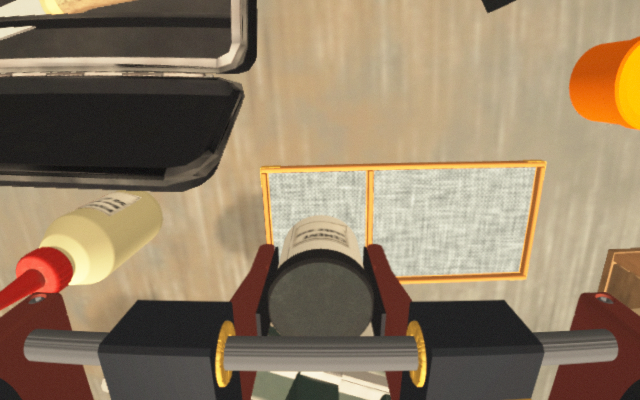

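The pot is above the short bay, centred at (320,290). The bottle nozzle at (40,275) is about 25 mm beyond the gripper's body, so I'll turn slightly for more room.

Call:
servo_tool([
  [0, 0, 0, 0.15, 42],
  [0, 0, -1.5, 0.25, 42],
  [0, 0, -3, 0.25, 42],
  [0, 0, -3.6, 0.25, 42],
  [0, 0, -3.8, 0.25, 42],
  [0, 0, -3.8, 0.25, 42],
  [0, 0, -3.8, 0.25, 42],
  [0, 0, -3.8, 0.25, 55],
  [0, 0, -3.8, 0.25, 62],
  [0, 0, -3.8, 0.25, 65],
  [0, 0, -1.5, 0.25, 65],
  [0, 0, 3, 0.25, 65],
  [0, 0, 8, 0.25, 65],
  [0, 0, 12, 0.2, 65],
  [0, 0, 14, 0.1, 65],
])

```text
clock: 26.98
tcp_pos: [400.4, -33.5, 210.2]
eef_rot: [[-0.999, -0.036, 0.003], [-0.036, 0.999, 0.001], [-0.003, 0.001, -1.0]]
wrist_force: [-1.1, 0.2, -0.4]
gripper_width: 0.647
finger_force: 0.0
```

Run:
```python
from w import *
s,C,p,d,W=look("w11"); print(top(W,52,70,(401,-33),40)); tray(p,C,(403,22),0,100)
```

```text
[400.4 -33.5 210.2] 26.98 [-0.49  0.03  0.47  2.15 -0.02  0.96  1.6 ] yaw 1.606
(array([399.8, -33.1]), array([44.4, 44. ]), 45.2, 'z', 60.0)
2133 ((403.7070007324219, 20.83216094970703), (181.1276397705078, 84.9900894165039), 87.90150451660156)
```

Call:
servo_tool([
  [3, -3, 0, -0.16, 80],
  [5, -7, 0, -0.33, 80],
  [7, -11, 0, -0.5, 80],
  [9, -15, 0, -0.67, 80],
  [10, -19, 0, -0.84, 80],
  [10.1, -23, 0, -1.01, 80],
  [10.1, -25.9, -1, -1.18, 80],
  [10.1, -25.9, -3, -1.32, 80],
  [10.1, -25.9, -5, -1.32, 80],
  [10.1, -25.9, -5, -1.32, 80],
  [10.1, -25.9, -5, -1.32, 80],
  [10.1, -25.9, -5, -1.32, 80],
])

```text
clock: 28.52
tcp_pos: [501.2, -292.6, 158.8]
eef_rot: [[-0.286, 0.958, 0.001], [0.958, 0.286, -0.0], [-0.001, 0.001, -1.0]]
wrist_force: [-0.5, -0.4, 0.2]
gripper_width: 0.799
finger_force: 0.0
```

Run:
```python
from w import *
s,C,p,d,W=look("w12"); print(top(W,22,35,(501,-292),60)); print(np.nanmax(W[...,2][np.hypot(W[...,0]-383,W[...,1]+153)<25]) if (np.hypot(W[...,0]-383,W[...,1]+153)<25).any() else "bottle not seen")
```

```text
[ 501.2 -292.6  158.8] 28.52 [-0.12  0.5   0.78  1.83 -0.42  0.98  1.13] yaw 0.29
(array([ 503.6, -294. ]), array([50.1, 90.4]), 15.5, 'z', 28.4)
64.63584326150398
```

View pics/w12.png

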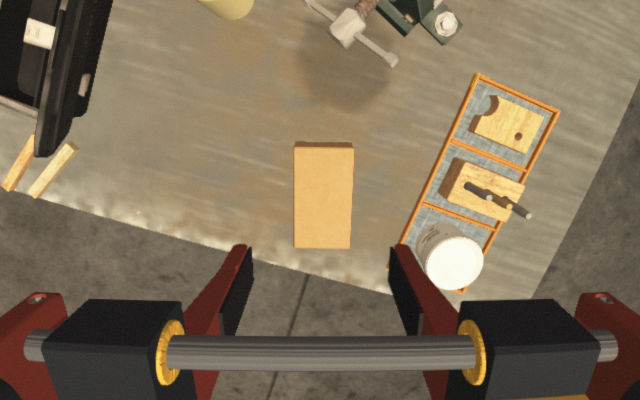

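The cork is centred between the fingers at (324,195), measured (503.6,-294) and 15.5°. The three-bay kit is undisturbed.

Call:
servo_tool([
  [0.2, -0.1, -4, -0.02, 80],
  [0.2, -0.1, -9, -0.02, 80],
  [0.2, -0.1, -12, -0.02, 80],
  [0.2, -0.1, -13.6, -0.02, 80],
  [0.2, -0.1, -13.6, -0.02, 80],
  [0.2, -0.1, -13.6, -0.02, 55],
  [0.2, -0.1, -13.6, -0.02, 48],
  [0.2, -0.1, -13.6, -0.02, 48],
  [0.2, -0.1, -13.6, -0.02, 48],
  [0.2, -0.1, -13.6, -0.02, 48],
  [0.2, -0.1, -12, -0.02, 48],
  [0.2, -0.1, -7, -0.02, 48],
  [0.2, -0.1, -2, -0.02, 48],
  [0.2, -0.1, 3, -0.02, 48],
  [0.2, -0.1, 5, -0.02, 48],
  [0.2, -0.1, 5, -0.02, 48],
], newtons=25)

```text
clock: 30.58
tcp_pos: [503.3, -294.0, 210.2]
eef_rot: [[-0.266, 0.964, 0.004], [0.964, 0.266, -0.001], [-0.002, 0.003, -1.0]]
wrist_force: [0.2, 0.9, -0.9]
gripper_width: 0.567
finger_force: 25.0
```

Call:
servo_tool([
  [-1, 5, 0, -0.05, 48],
  [-2, 10, 0, -0.1, 48],
  [-3, 15, 0, -0.15, 48],
  [-4, 20, 0, -0.2, 48],
  [-6, 25, 0, -0.25, 48],
  [-8, 30, 0, -0.306, 48],
  [-9.9, 34.9, -2, -0.306, 48],
  [-9.9, 34.9, -7, -0.306, 48],
  [-9.9, 34.9, -12, -0.306, 48],
  [-9.9, 34.9, -14, -0.306, 48],
  [-9.9, 34.9, -14, -0.306, 48],
  [-9.9, 34.9, -14, -0.306, 48],
  [-9.9, 34.9, -14, -0.306, 48],
])

```text
clock: 32.2
tcp_pos: [404.3, 55.8, 68.9]
eef_rot: [[0.037, 0.999, 0.002], [0.999, -0.037, 0.001], [0.001, 0.002, -1.0]]
wrist_force: [-0.0, -0.6, -0.9]
gripper_width: 0.567
finger_force: 25.0
```

Run:
```python
from w import *
s,C,p,d,W=look("w13")
```

```text
[404.3  55.8  68.9] 32.2 [-0.89  0.37  0.77  2.3  -0.45  0.62  0.19] yaw -0.037
```

View pics/w13.png

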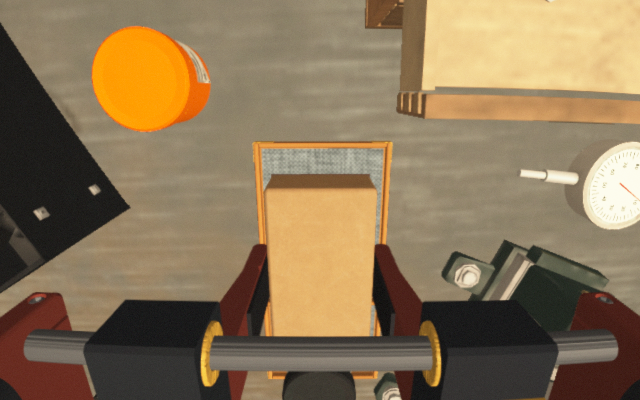

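The cork is over the long bay (320,250), parallel with the rims. Lowering.

Call:
servo_tool([
  [0, 0, -2, 0, 48],
  [0, 0, -3.5, 0, 48],
  [0, 0, -4.1, 0, 48],
  [0, 0, -4.3, 0, 48],
  [0, 0, -4.3, 0, 48],
  [0, 0, -4.3, 0, 48],
  [0, 0, -4.3, 0, 60],
  [0, 0, -4.3, 0, 68],
  [0, 0, -4.3, 0, 70],
  [0, 0, -2, 0, 70],
  [0, 0, 2, 0, 70],
  [0, 0, 7, 0, 70],
  [0, 0, 12, 0, 70],
  [0, 0, 16, 0, 70],
  [0, 0, 18, 0, 70],
  [0, 0, 18, 0, 70],
])

```text
clock: 34.25
tcp_pos: [404.4, 56.1, 248.9]
eef_rot: [[0.036, 0.999, 0.002], [0.999, -0.036, 0.003], [0.003, 0.002, -1.0]]
wrist_force: [0.7, -0.0, -0.5]
gripper_width: 0.704
finger_force: 0.0
```

Run:
```python
from w import *
s,C,p,d,W=look("w14"); print(top(W,24,36,(404,55),60),top(W,52,70,(401,-33),40))
p,d=env.capture("top"); C=cal("top"); W=cloud(d,*C)
print("cork",top(W,24,36,(404,55),60),"pot",top(W,52,70,(401,-33),40))
cv2.imwrite("pics/end.png",cv2.resize(p[60:330,120:480],None,fx=2,fy=2)[:,:,::-1])
```

```text
[404.4  56.1 248.9] 34.25 [-1.27 -0.06  1.01  2.11  0.05  1.06 -0.32] yaw -0.036
(array([404.1,  55.3]), array([90.2, 50.3]), 88.0, 'z', 31.3) (array([400.1, -32.9]), array([44.2, 43.4]), 87.5, 'z', 59.9)
cork (array([400.9,  26.9]), array([29.9, 48.9]), 89.9, 'z', 29.5) pot (array([398.5, -30.7]), array([42.4, 42.6]), 0.5, 'z', 58.2)
```

View pics/w14.png

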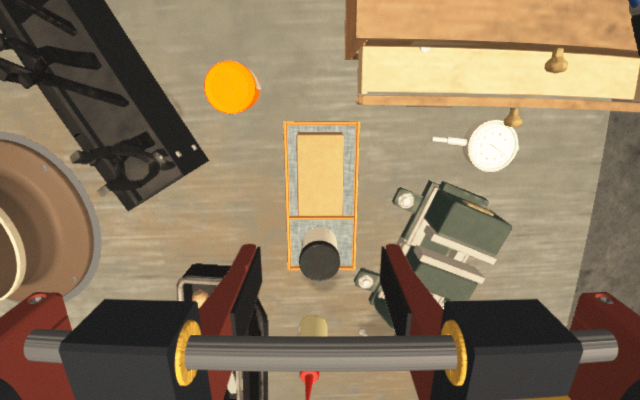

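The cork (320,175) and the pot (320,255) lie in their bays with tops at 31 and 60 mm, so both are flat on the floor. The gauge and bottle are untouched and the gripper is clear.

```bash
python3 -c "
from plant import env; print(env.sign_off())"
```

```text
the job is handed in; nothing more can be done
None
```

Both kits are made up and handed in at about 34 s of the 128 s: tin, punches and jig are flat in the three-bay tray, pot and cork flat in the two-bay tray, and I saw no sign that the oil bottle, dial gauge or orange look-alike was disturbed.

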